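# Fit the dish on the balance by feel, tare, and weigh a heat sink

## Task

Weigh the black heat sink: fit the empty metal weighing dish down over the pin of the balance's platform, its long side parallel to the balance's front, feeling for the pin with light pressure so that the platform is never pushed down onto its overload stop, and let go of it. Then press the blue tare key gently with the fingertips and hold it down for a second, and only after that set the heat sink flat in the dish, without tare being pressed again. Leave the other things on the bench as they are.

Things in the scene. Friction and masses are not known exactly. Their poses are not given: they have to be found in the camera images.
- balance: Compact bench balance, fixed to the bench, 210 (x) x 170 (y) x 50 mm high, light grey top on a dark base. Origin: centre of its underside; z up; its front, with display and keys, is its -x end. Over its back part stands a round steel platform, 70 mm across, with an upright brass pin in its middle.
- platform_centre (a point): Middle of the platform's sideways play, at its unloaded top face, 61 mm above the bench; axes as the balance's. The pin (14 mm thick, 9 mm tall, 1.5 mm tip chamfer) stands up to 7 mm from here in x and in y: the platform floats sideways on its bearings and stays (7 N of friction) where last left; just where is not reported.
- carrier (a joint): How far the platform has sunk under load, m: 0 empty, grows downward by 1 mm for each 3 N, overload stop at 0.005 (it counts as overloaded from 0.0045, about 13 N including the weight of the dish).
- tare_key (a joint): Travel of the tare key, m: 0 up, 0.003 fully down. Sprung: it starts to move at about 2.4 N and is fully down at 6 N; it switches at 0.002 (4.8 N). More than 15 N damages it.
- tare_key_top (a point): Centre of the top face of the blue tare key (20 x 34 mm, the longer side along the balance's y, with a white bar on it), on the right of the balance's front; its top is 5.5 mm proud of the frame round it. Moves with the key.
- dish: Empty weighing dish, 0.1 to 0.25 kg: open steel tray 66 (x) x 116 (y) mm outside, walls 3 mm, on a black hub 60 x 60 x 12 mm. Origin: centre of the hub's flat underside, z up, y along its long side. Tray underside at z = 12 mm, inner floor at 15, rim at 30. Two flat tabs stick out 13 mm at the short ends, at rim height. Either way round will do.
- dish_foot (a point): Mouth of the round hole in the centre of the hub's underside (same point as the dish's origin): 16 mm wide with a 1 mm chamfer, 12 mm deep; it takes the platform's pin. Seated, the hub's underside lies flat on the platform; not seated, it stands 9 mm higher on the pin's tip.
- heat_sink: Black finned aluminium heat sink, 40 x 40 x 21 mm. Origin: centre of its underside; z up, fins on top.
- flux_bottle: Bystander: small white bottle with a dark spout, 33 mm wide, 96 mm tall, standing. Origin: centre of its underside.
- relay_module: Bystander: small green circuit board with a blue relay, 38 x 58 x 23 mm. Origin: centre of its underside.
- multimeter: Bystander: black and yellow multimeter lying on the bench, 142 x 70 x 41 mm. Origin: centre of its underside.
Mind the look-alikes: they are no part of the job. Leave any orange or purple look-alike of the heat_sink alone.

How it is judged:
By the outcome, as a careful person would: the job done as asked, in the order asked, and still so for the second after the job is handed in, with the robot touching nothing.
It also fails if it takes over 72 s, if anything falls off the work surface, if the arm or the gripper's body presses on something with over 40 N, if the wrist force passes 120 N, or if a joint passes its speed limit or range.

## Robot

A 6-joint arm with a two-finger parallel gripper is mounted at the origin on a cart in front of the work surface, level with it; the furniture and walls round the work are solid. World frame = base frame: x ahead of the robot, y to its left, z up, the work surface at z = 0. Lengths are in m, angles in rad, forces in N, time in s.
With the tool pointing down it reaches from about 0.3 to 0.875 m from the base axis. Payload 6.4 kg.
Tool frame: the origin (TCP) lies at the very end of the fingers, on their centre line; the grasp point (between the pads) lies ctrl.grip_point_offset behind it (ctrl.grip_point_offset is the distance from the TCP to the grasp point, in m); z points along the fingers, x is the direction in which the jaws open and shut, and the axes are right-handed (so a half turn about z gives the same grasp; the last joint's range is limited). The gripper opens to 85 mm and grips with 20 to 120 N. Pads are 22 mm wide; open, the fingers measure 114 mm over their backs; the gripper's body (76 mm by 85 mm) begins 54 mm behind the grasp point. The pads swing forward as they close: fully open they stand 13 mm farther back than shut.
Start: joints at [-1.369, 0.181, 1.607, -0, 1.354, -0.206], TCP at [0.228, -0.528, 0.231] pointing down, gripper open.
Joint ranges: [-2.99, 2.99], [-0.89, 2.07], [0.3, 2.58], [-1.14, 4.28], [0, 2.63], [-3.12, 3.12]. Speed limits (rad/s): [2.57, 2.57, 3.01, 3.14, 3.14, 3.14].

## Interface

Orientations are given as a unit quaternion [w, x, y, z].
In Python, from bench import get_obs, viewer, workorder, ctrl gives the robot as it stands. The module is installed in compiled form; this text tells all that it offers.
- The arm moves only by the tool move_arm, never from a script. Its argument "increments" is a list of rows, each an object of numbers: "tx", "ty", "tz": the shift along the tool's x, y, z in m; "turn": the turn about the tool's z in degrees. A call has 1 to 20 rows; each row is the pose to reach, as a shift and turn from the pose commanded when the call began, along the tool's axes at that moment; what a row does not reach only later rows make up. A row lasts 1/12 s, in which the tool goes at most 41.7 mm and 7.16 degrees, less where a joint would pass 70% of its speed; a pose out of reach is approached as far as the arm can. A call with a gripper value outside its range is refused whole. "gripper" is the opening, from 0 (shut) to 1 (fully open), set as the call begins (left out, the last holds). The fingers move at their own pace and stop on an object; the grip force is fixed at half the most. Time passes only in rows, so rows that repeat a pose let the fingers close. It gives the time, the measured TCP pose, the force and the opening at its end, in the units of the state.
- get_obs(): the state, without advancing time (a new reading comes with each control period).
- viewer.camera(name): name is "scene" or "top"; returns (picture, depth): 420x560x3 uint8, red, green, blue; 420x560 float32, m along the optical axis (not along the pixel's ray), 0 where there is no reading.
- viewer.get_calibration(name): a dict with "intrinsics" (3x3 intrinsics, pixels), "k1" (the pictures are not rectified: a ray, as slopes to the right and down, at radius r is drawn at 1 + k1 r^2 times it, then the intrinsics apply), "origin" and "attitude" of the camera in the world. Camera axes: x right, y up, looking along -z (the intrinsics and any distortion apply to the point x, -y, -z); pixel columns grow to the right and rows downward; lengths in m; the calibration is good to about 2 mm. A picture is of the moment at which its call begins. get_calibration takes no time and is no camera call.
- workorder.hand_in(): hands the job in, once; it reports no verdict.
The state is a dict: "time_s": time; "q": joint angles; "dq": joint speeds; "joint_efforts": joint torques, N m; "eef_pos": TCP position; "eef_rot": TCP orientation; "wrist_force": force on the tool from outside, world axes, zero at the start; "torque": the same for the moment, N m; "opening": opening from 0.0 (shut) to 1.0 (fully open).
Only numpy, scipy, OpenCV 4.12 (cv2) and the standard library are available. Lean on these libraries where they do the work, as an engineer would, in place of code of your own. Each camera call takes 0.05 s, during which the arm holds its last target.

## Working session

There is one attempt and no reset: what is moved stays moved. The work goes in short steps, Python scripts to look and compute and a tool call to move; the robot and the scene stay as the last step left them, time stands still between calls to the robot, and variables do not carry over. Pictures are saved under pics/ and viewed, and the job is handed in when it is done.

Besides the shell and the picture viewer there is one more tool, called after "Emit:" as name(argument=value, ...) on one line, values as JSON. move_arm: Moves the arm, as the interface text tells. Its arguments: {"type":"object","properties":{"increments":{"type":"array"},"gripper":{"type":"number"}},"required":["increments"]}

```bash
mkdir -p pics; cat > h.py <<'E'
import numpy as np, cv2
from bench import get_obs, viewer, workorder, ctrl
from scipy.spatial.transform import Rotation as R
def cal(n):
    c=viewer.get_calibration(n); return c
def rot(a):
    a=np.array(a,float)
    return a if a.shape==(3,3) else R.from_quat([a[1],a[2],a[3],a[0]]).as_matrix()
def rays(n,uv):
    c=cal(n);K=np.array(c["intrinsics"]);uv=np.atleast_2d(np.array(uv,float))
    d=(uv-[K[0,2],K[1,2]])/[K[0,0],K[1,1]]
    s=d.copy()
    for _ in range(20): s=d/(1+c["k1"]*(s**2).sum(1,keepdims=True))
    v=np.c_[s[:,0],-s[:,1],-np.ones(len(s))]
    return np.array(c["origin"]), v@rot(c["attitude"]).T
def onz(n,uv,z):
    o,v=rays(n,uv); return o+v*((z-o[2])/v[:,2])[:,None]
def proj(n,P):
    c=cal(n);K=np.array(c["intrinsics"])
    p=(np.atleast_2d(P)-np.array(c["origin"]))@rot(c["attitude"])
    s=np.c_[p[:,0]/-p[:,2],p[:,1]/p[:,2]]
    s=s*(1+c["k1"]*(s**2).sum(1,keepdims=True))
    return s*[K[0,0],K[1,1]]+[K[0,2],K[1,2]]
def bydepth(n,uv,D):
    o,v=rays(n,uv);uv=np.atleast_2d(uv).astype(int)
    return o+v*D[uv[:,1],uv[:,0]][:,None]
def shot(n,f):
    p,d=viewer.camera(n);cv2.imwrite(f"pics/{f}.png",p[:,:,::-1]);np.savez(f"{f}.npz",p=p,d=d);return p,d
E
python3 - <<'E'
from h import *
for n in("scene","top"):
    p,d=shot(n,n+"0"); c=cal(n);print(n,c)
o=get_obs();print(o,ctrl.grip_point_offset)
E
```

```text
scene {'intrinsics': array([[493.32503034,   0.        , 275.10989331],
       [  0.        , 493.32503034, 207.14837061],
       [  0.        ,   0.        ,   1.        ]]), 'k1': 0.004347435643551417, 'origin': array([-0.23949684, -0.53119377,  1.06877584]), 'attitude': array([ 0.8380071 ,  0.33064698, -0.16658392, -0.40083221])}
top {'intrinsics': array([[442.08990402,   0.        , 279.47901349],
       [  0.        , 442.08990402, 202.8919075 ],
       [  0.        ,   0.        ,   1.        ]]), 'k1': -0.07568584992834161, 'origin': array([0.2053165 , 0.06115383, 1.49507137]), 'attitude': array([-0.66149259, -0.07088223,  0.07625968,  0.74268952])}
{'time_s': 0.1, 'q': array([-1.36929996e+00,  1.81461270e-01,  1.60786425e+00, -1.64105652e-06,
        1.35379526e+00, -2.06271378e-01]), 'dq': array([ 0.0010853 , -0.0020815 , -0.00144061,  0.00018959,  0.00128255,
       -0.00039544]), 'joint_efforts': array([ 5.90901309e-04, -4.45876086e+01, -3.52238631e+01, -2.87987732e-04,
        4.15841190e-03,  3.97289114e-06]), 'eef_pos': array([ 0.22795673, -0.52736864,  0.23049847]), 'eef_rot': array([-5.40996779e-04,  8.35631678e-01, -5.49289645e-01, -5.39549965e-04]), 'wrist_force': array([ 0.71167552, -0.3179841 ,  0.83320042]), 'torque': array([ 0.01213633,  0.01536894, -0.07588643]), 'opening': 1.000986286412821} 0.0187
```

View pics/scene0.png

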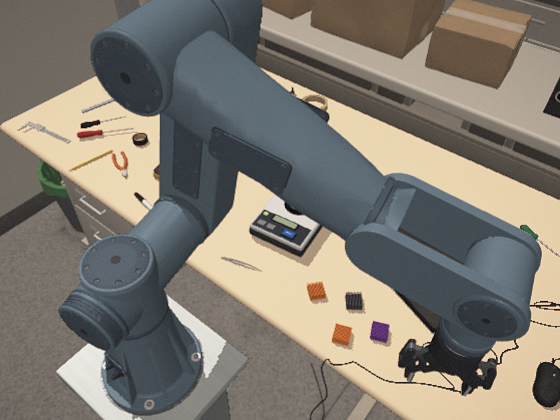

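View pics/top0.png

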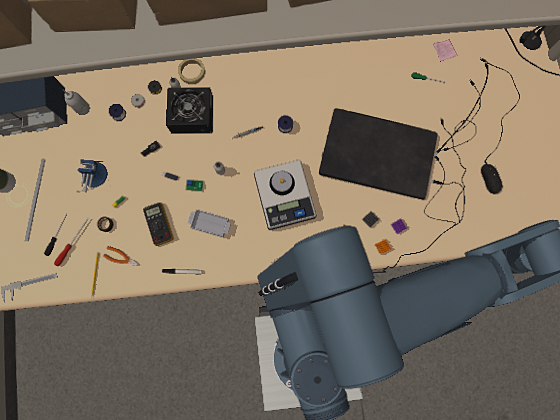

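Candidates for the heat sink (top view): black (371,219), purple (400,227), orange (383,246). The scene view also shows a second orange one at (317,291). The black one matches the description. For the dish, the only tray is at top (210,222). I'll check both in close crops.

```bash
python3 - <<'E'
from h import *
p=np.load("top0.npz")["p"][:,:,::-1]; s=np.load("scene0.npz")["p"][:,:,::-1]
a=cv2.resize(p[150:255,180:330],(780,546),interpolation=cv2.INTER_CUBIC);cv2.imwrite("pics/c1.png",a)
b=cv2.resize(p[195:260,350:420],(390,362),interpolation=cv2.INTER_CUBIC)
c=cv2.resize(s[270:350,295:395],(400,362),interpolation=cv2.INTER_CUBIC)
cv2.imwrite("pics/c2.png",np.hstack([b,c]))
E
```

```text
(no output)
```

View pics/c1.png

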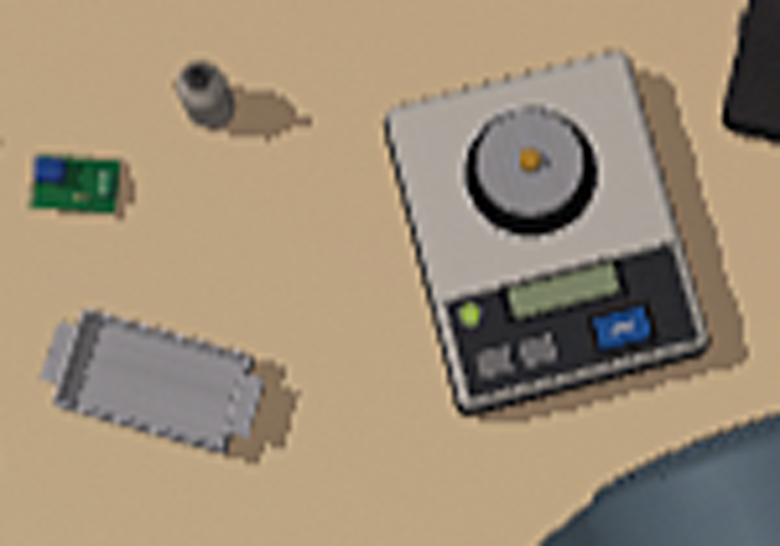

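View pics/c2.png

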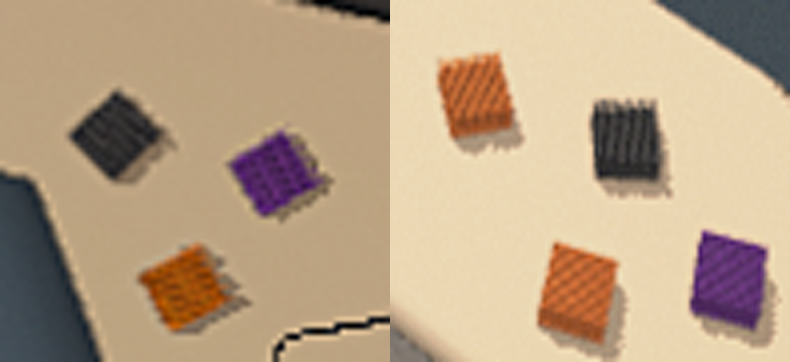

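```bash
python3 - <<'E'
from h import *
z=np.load("top0.npz");p,D=z["p"],z["d"]
V,U=np.mgrid[0:420,0:560]
uv=np.c_[U.ravel(),V.ravel()]
P=bydepth("top",uv,D).reshape(420,560,3)
hsv=cv2.cvtColor(p,cv2.COLOR_RGB2HSV)
def comp(m,box,name,rect=True):
    x0,y0,x1,y1=box;mm=np.zeros(m.shape,np.uint8);mm[y0:y1,x0:x1]=m[y0:y1,x0:x1]
    q=P[mm>0]; print(name,len(q),"cen",q.mean(0).round(4),"zmed",np.median(q[:,2]).round(4),"z10/90",np.percentile(q[:,2],[10,90]).round(4))
    if rect and len(q)>4:
        print("   rect mm",cv2.minAreaRect((q[:,:2]*1000).astype(np.float32)))
    u=np.argwhere(mm>0)[:,::-1].mean(0);print("   px",u.round(2));return u
z_=P[:,:,2]
print("bench z",np.median(z_[240:255,185:240]))
comp((z_>0.035)&(z_<0.075),(245,150,330,240),"balance")
u=comp((z_>0.056)&(z_<0.064),(265,160,300,200),"platform")
m=(hsv[:,:,1]>120)&(hsv[:,:,0]<30)&(hsv[:,:,0]>10)
u=comp(m,(270,170,295,195),"pin",0);print(onz("top",u,0.068))
m=(hsv[:,:,0]>100)&(hsv[:,:,0]<125)&(hsv[:,:,1]>150)
u=comp(m,(285,200,320,225),"key");print(onz("top",u,0.055))
comp((z_>0.008),(185,205,240,242),"dish")
comp((z_>0.02),(185,205,240,242),"dish rim")
comp((z_>0.008),(360,205,384,232),"sink")
m=(hsv[:,:,2]<90)
u=comp(m,(360,205,384,232),"sinkdark");print(onz("top",u,0.02))
z=np.load("scene0.npz");p,D=z["p"],z["d"]
P=bydepth("scene",uv,D).reshape(420,560,3);hsv=cv2.cvtColor(p,cv2.COLOR_RGB2HSV)
u=comp((hsv[:,:,2]<90),(340,285,366,316),"sink sc")
m=(hsv[:,:,0]>100)&(hsv[:,:,0]<125)&(hsv[:,:,1]>150)
u=comp(m,(275,220,310,245),"key sc");print(onz("scene",u,0.055))
print("bench sc", np.median(P[310:320,270:300,2]))
E
```

```text
bench z -0.001512525124411912
balance 2921 cen [0.5413 0.0121 0.0501] zmed 0.0494 z10/90 [0.0444 0.0569]
   rect mm ((544.2652587890625, 11.509750366210938), (206.97140502929688, 166.5620880126953), 8.107382774353027)
   px [284.42 193.25]
platform 249 cen [0.5835 0.0156 0.0596] zmed 0.0596 z10/90 [0.0568 0.0628]
   rect mm ((579.90283203125, -4.642364501953125), (120.70289611816406, 112.97946166992188), 17.265888214111328)
   px [281.9  180.42]
pin 13 cen [0.582  0.0175 0.0664] zmed 0.067 z10/90 [0.0627 0.0703]
   px [281.38 180.38]
[[0.58157271 0.01758561 0.068     ]]
key 58 cen [ 0.4673 -0.0283  0.0539] zmed 0.055 z10/90 [0.0495 0.0589]
   rect mm ((462.13885498046875, -29.275840759277344), (33.68344497680664, 33.453338623046875), 7.6839189529418945)
   px [299.1  213.03]
[[ 0.4671562  -0.02819251  0.055     ]]
dish 767 cen [0.4739 0.275  0.0349] zmed 0.0155 z10/90 [0.0101 0.0293]
   rect mm ((387.0073547363281, 175.19325256347656), (412.6765441894531, 117.32119750976562), 47.98480224609375)
   px [208.85 222.44]
dish rim 236 cen [0.4656 0.2689 0.083 ] zmed 0.0273 z10/90 [0.0218 0
[... 390 characters left out ...]
] zmed 0.0152 z10/90 [0.0079 0.0202]
   rect mm ((427.83905029296875, -270.525390625), (38.21828079223633, 38.88770294189453), 37.2610969543457)
   px [370.18 218.92]
[[ 0.4253521  -0.26750463  0.02      ]]
sink sc 231 cen [ 0.414  -0.2771  0.0264] zmed 0.014 z10/90 [0.0041 0.0201]
   rect mm ((108.87576293945312, -406.8376770019531), (738.5199584960938, 43.58854293823242), 23.022449493408203)
   px [353.55 301.44]
key sc 63 cen [ 0.4669 -0.0318  0.0542] zmed 0.0542 z10/90 [0.0516 0.0568]
   rect mm ((467.6700439453125, -29.2451114654541), (22.776029586791992, 38.43053436279297), 2.7693724632263184)
   px [288.21 233.57]
[[ 0.46630797 -0.03218451  0.055     ]]
bench sc -0.0020591680410690927
```

```bash
cat >> h.py <<'E'
V_,U_=np.mgrid[0:420,0:560]
def cloud(n,D): return bydepth(n,np.c_[U_.ravel(),V_.ravel()],D).reshape(420,560,3)
def rect(P,m,box):
    x0,y0,x1,y1=box;mm=np.zeros(m.shape,np.uint8);mm[y0:y1,x0:x1]=m[y0:y1,x0:x1]
    k,l,st,_=cv2.connectedComponentsWithStats(mm);i=1+st[1:,4].argmax()
    q=P[l==i];(c,s,a)=cv2.minAreaRect((q[:,:2]*1000).astype(np.float32))
    return np.round(c,1),np.round(s,1),round(a,1),len(q),np.median(q[:,2]).round(4)
def plan(x,y,z,yaw=None):
    o=get_obs();Rm=rot(o["eef_rot"]);d=Rm.T@(np.array([x,y,z])-o["eef_pos"])*1000
    cy=np.degrees(np.arctan2(Rm[1,0],Rm[0,0]))
    t=0 if yaw is None else (cy-yaw+90)%180-90
    print("t",round(o["time_s"],2),"pos",o["eef_pos"].round(4),"yaw",cy.round(2),"-> mm",d.round(1),"turn",round(t,1),"q",o["q"].round(2),"F",o["wrist_force"].round(1),"op",round(o["opening"],3))
E
python3 - <<'E'
from h import *
for n,box in(("top",(185,205,240,242)),):
    z=np.load(n+"0.npz");p,D=z["p"],z["d"];P=cloud(n,D)
    for lo in(.008,.012,.022):
        print(n,lo,rect(P,(P[:,:,2]>lo)&(P[:,:,2]<.05),box))
    # tray corners from gray edges: mask by saturation
    hsv=cv2.cvtColor(p,cv2.COLOR_RGB2HSV); m=(hsv[:,:,1]<45)
    Q=onz(n,np.c_[U_.ravel(),V_.ravel()],.03).reshape(420,560,3)
    print("gray",rect(Q,m,box))
    print("balance",rect(P,(P[:,:,2]>.04)&(P[:,:,2]<.055),(245,150,330,240)))
plan(0.474,0.277,.15,0)
E
```

```text
top 0.008 (array([476.4, 276.8]), array([143. ,  66.5]), 67.9, 756, np.float64(0.0155))
top 0.012 (array([476.4, 276.8]), array([143. ,  66.5]), 67.9, 577, np.float64(0.0172))
top 0.022 (array([476.4, 276.8]), array([143. ,  66.5]), 67.9, 199, np.float64(0.0278))
gray (array([474.5, 276.1]), array([140.8,  67.3]), 67.6, 765, np.float64(0.03))
balance (array([544.5,  11.8]), array([206.3, 165.9]), 8.0, 2462, np.float64(0.0488))
t 0.1 pos [ 0.228  -0.5274  0.2305] yaw -66.64 -> mm [-640.7 -544.8   81.6] turn -66.6 q [-1.37  0.18  1.61 -0.    1.35 -0.21] F [ 0.7 -0.3  0.8] op 1.001
```

```bash
python3 - <<'E'
from h import *
plan(0.4755,0.2765,.20,-22.2)
E
```

```text
t 0.1 pos [ 0.228  -0.5274  0.2305] yaw -66.64 -> mm [-639.7 -546.    31.6] turn -44.4 q [-1.37  0.18  1.61 -0.    1.35 -0.21] F [ 0.7 -0.3  0.8] op 1.001
```

Emit:
move_arm(increments=[{"tx":-0.64,"ty":-0.546,"tz":0.031,"turn":-44.4},{"tx":-0.64,"ty":-0.546,"tz":0.031,"turn":-44.4},{"tx":-0.64,"ty":-0.546,"tz":0.031,"turn":-44.4},{"tx":-0.64,"ty":-0.546,"tz":0.031,"turn":-44.4},{"tx":-0.64,"ty":-0.546,"tz":0.031,"turn":-44.4},{"tx":-0.64,"ty":-0.546,"tz":0.031,"turn":-44.4},{"tx":-0.64,"ty":-0.546,"tz":0.031,"turn":-44.4},{"tx":-0.64,"ty":-0.546,"tz":0.031,"turn":-44.4},{"tx":-0.64,"ty":-0.546,"tz":0.031,"turn":-44.4},{"tx":-0.64,"ty":-0.546,"tz":0.031,"turn":-44.4},{"tx":-0.64,"ty":-0.546,"tz":0.031,"turn":-44.4},{"tx":-0.64,"ty":-0.546,"tz":0.031,"turn":-44.4},{"tx":-0.64,"ty":-0.546,"tz":0.031,"turn":-44.4},{"tx":-0.64,"ty":-0.546,"tz":0.031,"turn":-44.4},{"tx":-0.64,"ty":-0.546,"tz":0.031,"turn":-44.4},{"tx":-0.64,"ty":-0.546,"tz":0.031,"turn":-44.4},{"tx":-0.64,"ty":-0.546,"tz":0.031,"turn":-44.4},{"tx":-0.64,"ty":-0.546,"tz":0.031,"turn":-44.4},{"tx":-0.64,"ty":-0.546,"tz":0.031,"turn":-44.4},{"tx":-0.64,"ty":-0.546,"tz":0.031,"turn":-44.4}])

```text
time_s: 1.77
eef_pos: [0.4728, 0.2704, 0.2001]
eef_rot: [0.0, 0.981, -0.193, -0.0]
wrist_force: [-0.0, -1.0, 0.1]
opening: 1.0
```

```bash
python3 - <<'E'
from h import *
p,_=shot("scene","scene1");q,D=shot("top","top1")
P=cloud("top",D);hsv=cv2.cvtColor(q,cv2.COLOR_RGB2HSV);z=P[:,:,2]
print("sink",rect(P,(z>.008)&(z<.04),(355,205,385,232)))
Q=onz("top",np.c_[U_.ravel(),V_.ravel()],.0205).reshape(420,560,3)
print("sinktop depth",rect(P,(z>.012)&(z<.04),(355,205,385,232)), "dark@.02",rect(Q,hsv[:,:,2]<90,(355,205,385,232)))
print("plat",rect(P,(z>.055)&(z<.065),(262,160,302,200)))
o,v=rays("scene",np.c_[U_.ravel(),V_.ravel()])
plan(0.4755,0.2765,.06,-22.2)
cv2.imwrite("pics/c3.png",cv2.resize(p[180:330,200:400,::-1],(800,600),interpolation=cv2.INTER_CUBIC))
E
```

```text
sink (array([ 428.1, -270.8]), array([38.2, 41. ]), 37.6, 133, np.float64(0.0165))
sinktop depth (array([ 428.1, -270.8]), array([38.2, 41. ]), 37.6, 118, np.float64(0.0169)) dark@.02 (array([ 425.8, -267.8]), array([38., 42.]), 37.0, 139, np.float64(0.0205))
plat (array([584. ,  17.3]), array([66.9, 69.4]), 71.8, 284, np.float64(0.0595))
t 1.87 pos [0.473  0.2728 0.1993] yaw -21.95 -> mm [  1.2  -4.3 139.3] turn 0.3 q [0.3  0.15 1.71 0.   1.28 0.69] F [-0.9 -0.7  0.4] op 1.001
```

View pics/c3.png

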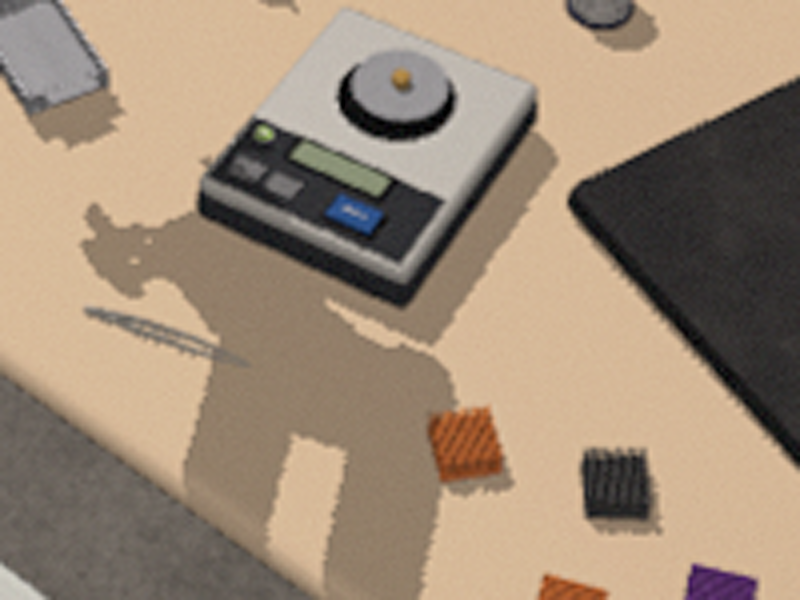

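View pics/scene1.png

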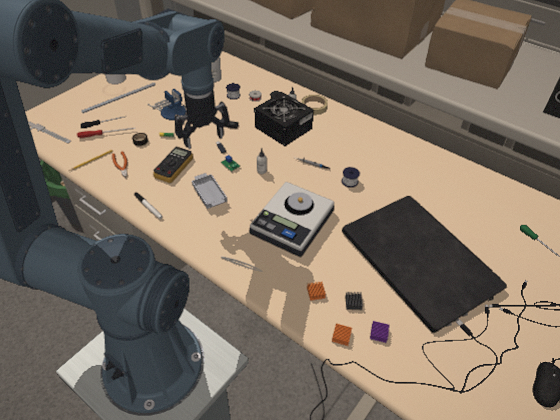

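View pics/top1.png

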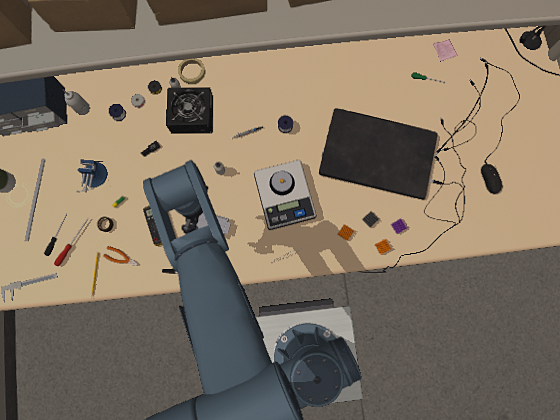

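```bash
python3 - <<'E'
from h import *
o=get_obs();print(proj("scene",o["eef_pos"]),proj("top",o["eef_pos"]))
zs=np.load("scene1.npz");p=zs["p"];hsv=cv2.cvtColor(p,cv2.COLOR_RGB2HSV)
def cen(m,box):
    x0,y0,x1,y1=box;mm=np.zeros(m.shape,bool);mm[y0:y1,x0:x1]=m[y0:y1,x0:x1];return np.argwhere(mm)[:,::-1].mean(0),mm.sum()
def tri(a,b):
    o1,v1=rays("scene",a);o2,v2=rays("top",b);A=np.c_[v1[0],-v2[0]];s=np.linalg.lstsq(A,o2-o1,rcond=None)[0]
    x1=o1+s[0]*v1[0];x2=o2+s[1]*v2[0];return ((x1+x2)/2).round(4),np.linalg.norm(x1-x2).round(4)
t=np.load("top1.npz")["p"];ht=cv2.cvtColor(t,cv2.COLOR_RGB2HSV)
br=lambda h:(h[:,:,1]>120)&(h[:,:,0]<30)&(h[:,:,0]>10)
a,n=cen(br(hsv),(290,190,312,206));b,m=cen(br(ht),(270,170,295,195));print("pin",a,n,b,m,tri(a,b),onz("scene",a,.066),onz("top",b,.068))
bl=lambda h:(h[:,:,0]>100)&(h[:,:,0]<125)&(h[:,:,1]>150)
a,n=cen(bl(hsv),(275,220,310,245));b,m=cen(bl(ht),(285,200,320,225));print("key",tri(a,b))
P=cloud("scene",zs["d"]);z=P[:,:,2]
print("dish scene",rect(P,(z>.005)&(z<.05),(185,168,235,215)))
print("plat scene",rect(P,(z>.0545)&(z<.062),(280,185,320,220)))
print("sink scene",rect(P,(z>.006)&(z<.04),(338,285,368,316)))
print("balance scene",rect(P,(z>.04)&(z<.055),(245,180,340,255)))
E
```

```text
[[203.47723645 144.60444408]] [[200.79035637 213.65311633]]
pin [299.84615385 199.46153846] 13 [282.21428571 180.28571429] 14 (array([0.5823, 0.0149, 0.0643]), np.float64(0.0007)) [[0.58058626 0.01423052 0.066     ]] [[0.58159062 0.01479684 0.068     ]]
key (array([ 0.4688, -0.0292,  0.0502]), np.float64(0.0014))
dish scene (array([475. , 274.2]), array([148.6,  67.5]), 67.8, 762, np.float64(0.0148))
plat scene (array([583.1,  14.8]), array([69.7, 68. ]), 49.6, 312, np.float64(0.0584))
sink scene (array([ 426.6, -272.7]), array([43.4, 39.3]), 36.5, 233, np.float64(0.0157))
balance scene (array([542.2,   8.2]), array([208.8, 166.3]), 8.1, 2791, np.float64(0.0479))
```

```bash
python3 -c "
from h import *
plan(0.4757,0.2757,.002,-22.2)"
```

```text
t 1.87 pos [0.473  0.2728 0.1993] yaw -21.95 -> mm [  1.8  -3.6 197.3] turn 0.3 q [0.3  0.15 1.71 0.   1.28 0.69] F [-0.9 -0.7  0.4] op 1.001
```

Emit:
move_arm(increments=[{"tx":0.0018,"ty":-0.0036,"tz":0.04,"turn":0.3},{"tx":0.0018,"ty":-0.0036,"tz":0.08,"turn":0.3},{"tx":0.0018,"ty":-0.0036,"tz":0.11,"turn":0.3},{"tx":0.0018,"ty":-0.0036,"tz":0.13,"turn":0.3},{"tx":0.0018,"ty":-0.0036,"tz":0.14,"turn":0.3},{"tx":0.0018,"ty":-0.0036,"tz":0.14,"turn":0.3},{"tx":0.0018,"ty":-0.0036,"tz":0.14,"turn":0.3}])

```text
time_s: 2.45
eef_pos: [0.4762, 0.2705, 0.061]
eef_rot: [0.0, 0.981, -0.196, -0.0]
wrist_force: [0.1, -0.1, 0.8]
opening: 1.0
```

```bash
python3 -c "
from h import *
shot('top','top2');shot('scene','scene2')
plan(0.4757,0.2757,.002,-22.2)
p=np.load('scene2.npz')['p'];cv2.imwrite('pics/c4.png',cv2.resize(p[110:230,140:300,::-1],(800,600),interpolation=cv2.INTER_CUBIC))"
```

```text
t 2.55 pos [0.4775 0.271  0.0625] yaw -22.55 -> mm [-3.6 -3.5 60.5] turn -0.3 q [ 0.3   0.34  1.79 -0.    1.01  0.69] F [ 0.6 -0.4  0.4] op 0.999
```

View pics/c4.png

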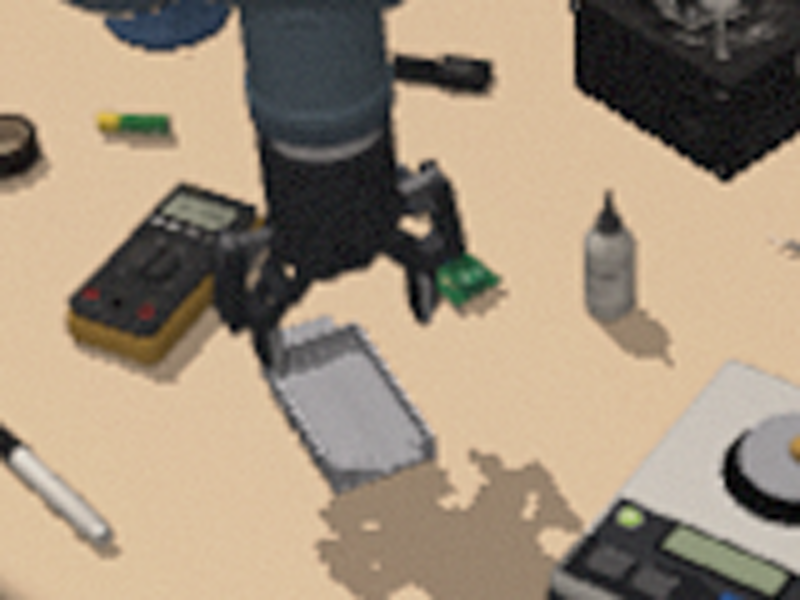

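Emit:
move_arm(increments=[{"tx":-0.0021,"ty":-0.004,"tz":0.03,"turn":-0.3},{"tx":-0.0021,"ty":-0.004,"tz":0.048,"turn":-0.3},{"tx":-0.0021,"ty":-0.004,"tz":0.058,"turn":-0.3},{"tx":-0.0021,"ty":-0.004,"tz":0.058,"turn":-0.3},{"tx":-0.0021,"ty":-0.004,"tz":0.058,"turn":-0.3}])

```text
time_s: 2.97
eef_pos: [0.4762, 0.2754, 0.0035]
eef_rot: [-0.0, 0.981, -0.193, 0.0]
wrist_force: [0.1, 0.5, 0.3]
opening: 0.999
```

```bash
cat >> h.py <<'E'
import json
def cset(x,y,z,yaw): json.dump([x,y,z,yaw],open("cmd.json","w"))
def upd(tx=0,ty=0,tz=0,turn=0):  # metres as sent
    x,y,z,w=json.load(open("cmd.json"));a=np.radians(w);c,s=np.cos(a),np.sin(a)
    x+=tx*c+ty*s;y+=tx*s-ty*c;cset(x,y,z-tz,w-turn);print("cmd",np.round([x,y,z-tz,w-turn],4))
def go(x,y,z,yaw=None):
    X,Y,Z,w=json.load(open("cmd.json"));a=np.radians(w);c,s=np.cos(a),np.sin(a);dx,dy=x-X,y-Y
    t=0 if yaw is None else (w-yaw+90)%180-90
    o=get_obs();Rm=rot(o["eef_rot"])
    print("t",round(o["time_s"],2),"F",o["wrist_force"].round(1),"op",round(o["opening"],3),"meas",o["eef_pos"].round(4),"cmd",np.round([X,Y,Z,w],4))
    print("send tx %.4f ty %.4f tz %.4f turn %.1f  (rows %.1f)"%(dx*c+dy*s,dx*s-dy*c,Z-z,t,max(np.linalg.norm([dx,dy,Z-z])/.0417,abs(t)/7.16)))
E
python3 - <<'E'
from h import *
cset(.4757,.2757,.0023,-22.2)
for i in range(2):
    shot("top","top3");go(.4757,.2757,.003)
E
```

```text
t 3.02 F [-0.4 -1.   0.9] op 1.002 meas [0.4768 0.2755 0.0041] cmd [ 4.757e-01  2.757e-01  2.300e-03 -2.220e+01]
send tx 0.0000 ty -0.0000 tz -0.0007 turn 0.0  (rows 0.0)
t 3.07 F [-0.  -0.1  0.3] op 1.002 meas [0.477  0.2756 0.0043] cmd [ 4.757e-01  2.757e-01  2.300e-03 -2.220e+01]
send tx 0.0000 ty -0.0000 tz -0.0007 turn 0.0  (rows 0.0)
```

Emit:
move_arm(increments=[{"tz":0},{"tz":0},{"tz":0},{"tz":0},{"tz":0},{"tz":0},{"tz":0},{"tz":0}], gripper=0)

```text
validation failed for argument at $.in...
```

```bash
python3 - <<'E'
from h import *
go(.4757,.2757,.003)
E
```

```text
t 3.07 F [-0.  -0.1  0.3] op 1.002 meas [0.477  0.2756 0.0043] cmd [ 4.757e-01  2.757e-01  2.300e-03 -2.220e+01]
send tx 0.0000 ty -0.0000 tz -0.0007 turn 0.0  (rows 0.0)
```

Emit:
move_arm(increments=[{"tx":0.0,"ty":0.0,"tz":0.0,"turn":0.0},{"tx":0.0,"ty":0.0,"tz":0.0,"turn":0.0},{"tx":0.0,"ty":0.0,"tz":0.0,"turn":0.0},{"tx":0.0,"ty":0.0,"tz":0.0,"turn":0.0},{"tx":0.0,"ty":0.0,"tz":0.0,"turn":0.0},{"tx":0.0,"ty":0.0,"tz":0.0,"turn":0.0},{"tx":0.0,"ty":0.0,"tz":0.0,"turn":0.0}], gripper=0.0)

```text
time_s: 3.65
eef_pos: [0.4768, 0.2756, 0.0042]
eef_rot: [-0.001, 0.981, -0.193, 0.001]
wrist_force: [-0.6, 0.3, 6.3]
opening: 0.758
```

Emit:
move_arm(increments=[{"tx":0.0,"ty":0.0,"tz":-0.03,"turn":0.0},{"tx":0.0,"ty":0.0,"tz":-0.07,"turn":0.0},{"tx":0.0,"ty":0.0,"tz":-0.11,"turn":0.0},{"tx":0.0,"ty":0.0,"tz":-0.12,"turn":0.0},{"tx":0.0,"ty":0.0,"tz":-0.12,"turn":0.0}])

```text
time_s: 4.07
eef_pos: [0.4786, 0.2763, 0.1272]
eef_rot: [-0.002, 0.981, -0.193, 0.004]
wrist_force: [0.5, 0.4, -1.8]
opening: 0.757
```

```bash
python3 - <<'E'
from h import *
upd(0,0,-.12,0);go(.5825,.0157,.1223,8.0)
E
```

```text
cmd [  0.4757   0.2757   0.1223 -22.2   ]
t 4.07 F [ 0.5  0.4 -1.8] op 0.757 meas [0.4786 0.2763 0.1272] cmd [  0.4757   0.2757   0.1223 -22.2   ]
send tx 0.1971 ty 0.2004 tz -0.0000 turn -30.2  (rows 6.7)
```

Emit:
move_arm(increments=[{"tx":0.02,"ty":0.02,"tz":0.0,"turn":-3.0},{"tx":0.04,"ty":0.04,"tz":0.0,"turn":-7.0},{"tx":0.065,"ty":0.065,"tz":0.0,"turn":-12.0},{"tx":0.09,"ty":0.09,"tz":0.0,"turn":-17.0},{"tx":0.115,"ty":0.115,"tz":0.0,"turn":-21.0},{"tx":0.14,"ty":0.14,"tz":0.0,"turn":-25.0},{"tx":0.165,"ty":0.165,"tz":0.0,"turn":-28.0},{"tx":0.182,"ty":0.184,"tz":0.0,"turn":-30.2},{"tx":0.192,"ty":0.195,"tz":0.0,"turn":-30.2},{"tx":0.197,"ty":0.2,"tz":0.0,"turn":-30.2},{"tx":0.197,"ty":0.2,"tz":0.0,"turn":-30.2},{"tx":0.197,"ty":0.2,"tz":0.0,"turn":-30.2}])

```text
time_s: 5.07
eef_pos: [0.5813, 0.0166, 0.1216]
eef_rot: [-0.001, 0.998, 0.069, -0.001]
wrist_force: [-0.2, 0.6, -2.4]
opening: 0.755
```

```bash
python3 - <<'E'
from h import *
upd(.197,.2,0,-30.2)
p,_=shot("scene","scene4");q,D=shot("top","top4");go(.5825,.0157,.087,8.0)
cv2.imwrite("pics/c5.png",np.hstack([cv2.resize(p[130:260,230:350,::-1],(400,433),interpolation=cv2.INTER_CUBIC),cv2.resize(q[140:255,220:340,::-1],(400,433),interpolation=cv2.INTER_CUBIC)]))
E
```

```text
cmd [0.5825 0.0161 0.1223 8.    ]
t 5.17 F [ 0.5 -0.2 -2.4] op 0.758 meas [0.5815 0.0172 0.1221] cmd [0.5825 0.0161 0.1223 8.    ]
send tx -0.0001 ty 0.0004 tz 0.0353 turn 0.0  (rows 0.8)
```

View pics/c5.png

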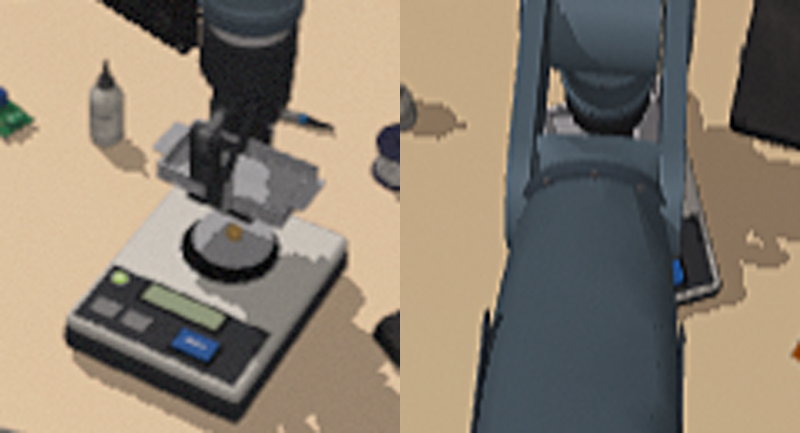

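```bash
python3 - <<'E'
from h import *
z=np.load("scene4.npz");P=cloud("scene",z["d"]);hs=cv2.cvtColor(z["p"],cv2.COLOR_RGB2HSV)
a=np.radians(8);ex=np.array([np.cos(a),np.sin(a)]);ey=np.array([-ex[1],ex[0]])
m=(P[:,:,2]>.132)&(P[:,:,2]<.165)&(hs[:,:,1]<60)&(hs[:,:,2]>70);m[:, :270]=0;m[:,335:]=0
k,l,st,_=cv2.connectedComponentsWithStats(m.astype(np.uint8));print(st[1:,4]);
q=P[m];r=q[:,:2]-[.5825,.0161]
y=r@ey;x=r@ex
print("y ext",np.sort(y)[[0,1,3]],np.sort(y)[[-4,-2,-1]],"z",np.percentile(q[:,2],[5,50,95]))
for lo,hi in((-.075,-.06),(.06,.075)):
    s=(y>lo)&(y<hi);print(s.sum(),x[s].min(),x[s].max(),x[s].mean(),q[s,2].mean())
E
```

```text
[127   7 267   9   1   1   1   2   1   3   1   3   2   1   2   1   1   1]
y ext [-0.07171362 -0.0715025  -0.07079073] [0.06807092 0.0688103  0.069532  ] z [0.1323654  0.14214147 0.14918938]
47 -0.030408916941094103 0.019356881754627277 -0.002301929566062976 0.14464189140524583
30 -0.020922628681073717 0.015823425463167184 -0.0022332035582123713 0.1448444115926441
```

Emit:
move_arm(increments=[{"tx":0.0,"ty":0.0,"tz":0.02,"turn":0.0},{"tx":0.0,"ty":0.0,"tz":0.034,"turn":0.0},{"tx":0.0,"ty":0.0,"tz":0.044,"turn":0.0},{"tx":0.0,"ty":0.0,"tz":0.046,"turn":0.0},{"tx":0.0,"ty":0.0,"tz":0.046,"turn":0.0},{"tx":0.0,"ty":0.0,"tz":0.046,"turn":0.0}])

```text
time_s: 5.67
eef_pos: [0.5826, 0.016, 0.0772]
eef_rot: [0.0, 0.998, 0.07, 0.0]
wrist_force: [0.2, -0.6, -1.6]
opening: 0.757
```

Emit:
move_arm(increments=[{"tx":0.0,"ty":0.0,"tz":0.001,"turn":0.0},{"tx":0.0,"ty":0.0,"tz":0.002,"turn":0.0},{"tx":0.0,"ty":0.0,"tz":0.002,"turn":0.0},{"tx":0.0,"ty":0.0,"tz":0.002,"turn":0.0}])

```text
time_s: 6.0
eef_pos: [0.5825, 0.0155, 0.075]
eef_rot: [0.0, 0.998, 0.069, 0.0]
wrist_force: [-0.7, 0.4, -2.3]
opening: 0.755
```

Emit:
move_arm(increments=[{"tx":0.0,"ty":0.0,"tz":0.001,"turn":0.0},{"tx":0.0,"ty":0.0,"tz":0.001,"turn":0.0},{"tx":0.0,"ty":0.0,"tz":0.001,"turn":0.0}])

```text
time_s: 6.25
eef_pos: [0.5822, 0.0155, 0.0736]
eef_rot: [-0.0, 0.998, 0.069, -0.0]
wrist_force: [-0.3, 0.0, -2.2]
opening: 0.759
```

Emit:
move_arm(increments=[{"tx":0.0,"ty":0.0,"tz":0.001,"turn":0.0},{"tx":0.0,"ty":0.0,"tz":0.001,"turn":0.0},{"tx":0.0,"ty":0.0,"tz":0.001,"turn":0.0}])

```text
time_s: 6.5
eef_pos: [0.5825, 0.0156, 0.0727]
eef_rot: [-0.0, 0.998, 0.069, 0.0]
wrist_force: [1.4, 0.3, -0.3]
opening: 0.764
```

Emit:
move_arm(increments=[{"tx":0.0,"ty":0.0,"tz":0.001,"turn":0.0},{"tx":0.0,"ty":0.0,"tz":0.001,"turn":0.0},{"tx":0.0,"ty":0.0,"tz":0.001,"turn":0.0}])

```text
time_s: 6.75
eef_pos: [0.5826, 0.0156, 0.0719]
eef_rot: [0.0, 0.998, 0.069, 0.0]
wrist_force: [0.2, 0.4, 0.9]
opening: 0.758
```

Emit:
move_arm(increments=[{"tx":0.0015,"ty":0.0,"tz":0.0,"turn":0.0},{"tx":0.0015,"ty":0.0,"tz":0.0,"turn":0.0},{"tx":0.0015,"ty":0.0,"tz":0.0,"turn":0.0}])

```text
time_s: 7.0
eef_pos: [0.5835, 0.0159, 0.0713]
eef_rot: [-0.0, 0.998, 0.069, -0.0]
wrist_force: [0.2, 0.3, -1.8]
opening: 0.755
```

Emit:
move_arm(increments=[{"tx":-0.003,"ty":0.0,"tz":0.0,"turn":0.0},{"tx":-0.003,"ty":0.0,"tz":0.0,"turn":0.0},{"tx":-0.003,"ty":0.0,"tz":0.0,"turn":0.0}])

```text
time_s: 7.25
eef_pos: [0.5817, 0.0157, 0.0718]
eef_rot: [-0.0, 0.998, 0.069, 0.001]
wrist_force: [3.5, 2.7, -3.7]
opening: 0.759
```

Emit:
move_arm(increments=[{"tx":0.0015,"ty":0.0015,"tz":0.0,"turn":0.0},{"tx":0.0015,"ty":0.0015,"tz":0.0,"turn":0.0},{"tx":0.0015,"ty":0.0015,"tz":0.0,"turn":0.0}])

```text
time_s: 7.5
eef_pos: [0.5822, 0.0152, 0.0715]
eef_rot: [-0.001, 0.998, 0.069, -0.0]
wrist_force: [0.9, 5.7, -1.3]
opening: 0.761
```

Emit:
move_arm(increments=[{"tx":0.0,"ty":-0.003,"tz":0.0,"turn":0.0},{"tx":0.0,"ty":-0.003,"tz":0.0,"turn":0.0},{"tx":0.0,"ty":-0.003,"tz":0.0,"turn":0.0}])

```text
time_s: 7.75
eef_pos: [0.5818, 0.0169, 0.0715]
eef_rot: [0.0, 0.998, 0.07, -0.0]
wrist_force: [1.3, -0.2, -1.6]
opening: 0.755
```

Emit:
move_arm(increments=[{"tx":0.001,"ty":0.0003,"tz":0.001,"turn":0.0},{"tx":0.001,"ty":0.0003,"tz":0.002,"turn":0.0},{"tx":0.001,"ty":0.0003,"tz":0.002,"turn":0.0}])

```text
time_s: 8.0
eef_pos: [0.5828, 0.0167, 0.0692]
eef_rot: [-0.0, 0.998, 0.069, -0.0]
wrist_force: [0.1, -0.2, -2.1]
opening: 0.759
```

Emit:
move_arm(increments=[{"tx":0.0,"ty":0.0,"tz":0.001,"turn":0.0},{"tx":0.0,"ty":0.0,"tz":0.002,"turn":0.0},{"tx":0.0,"ty":0.0,"tz":0.002,"turn":0.0}])

```text
time_s: 8.25
eef_pos: [0.5828, 0.0169, 0.0673]
eef_rot: [-0.0, 0.998, 0.069, -0.0]
wrist_force: [0.3, 0.0, -2.2]
opening: 0.758
```

Emit:
move_arm(increments=[{"tx":0.0,"ty":0.0,"tz":0.001,"turn":0.0},{"tx":0.0,"ty":0.0,"tz":0.002,"turn":0.0},{"tx":0.0,"ty":0.0,"tz":0.0025,"turn":0.0},{"tx":0.0,"ty":0.0,"tz":0.0025,"turn":0.0}])

```text
time_s: 8.58
eef_pos: [0.5831, 0.0169, 0.065]
eef_rot: [-0.0, 0.998, 0.069, -0.0]
wrist_force: [-1.0, -0.2, -1.4]
opening: 0.757
```

Emit:
move_arm(increments=[{"tx":0.0,"ty":0.0,"tz":0.001,"turn":0.0},{"tx":0.0,"ty":0.0,"tz":0.001,"turn":0.0},{"tx":0.0,"ty":0.0,"tz":0.001,"turn":0.0}])

```text
time_s: 8.83
eef_pos: [0.5832, 0.0169, 0.0643]
eef_rot: [0.0, 0.998, 0.069, 0.0]
wrist_force: [-1.2, -0.2, 0.4]
opening: 0.759
```

Emit:
move_arm(increments=[{"tx":0.0,"ty":0.0,"tz":0.001,"turn":0.0},{"tx":0.0,"ty":0.0,"tz":0.001,"turn":0.0},{"tx":0.0,"ty":0.0,"tz":0.001,"turn":0.0}])

```text
time_s: 9.08
eef_pos: [0.5833, 0.0168, 0.0635]
eef_rot: [0.0, 0.998, 0.069, 0.0]
wrist_force: [-0.8, 0.1, 3.4]
opening: 0.755
```

Emit:
move_arm(increments=[{"tx":0.0,"ty":0.0,"tz":-0.001,"turn":0.0},{"tx":0.0,"ty":0.0,"tz":-0.001,"turn":0.0},{"tx":0.0,"ty":0.0,"tz":-0.001,"turn":0.0}])

```text
time_s: 9.33
eef_pos: [0.5832, 0.0169, 0.0642]
eef_rot: [0.0, 0.998, 0.069, 0.0]
wrist_force: [-0.1, 0.3, 1.4]
opening: 0.761
```

Emit:
move_arm(increments=[{"tx":0.0,"ty":0.0,"tz":0.0,"turn":0.0},{"tx":0.0,"ty":0.0,"tz":0.0,"turn":0.0},{"tx":0.0,"ty":0.0,"tz":0.0,"turn":0.0},{"tx":0.0,"ty":0.0,"tz":0.0,"turn":0.0},{"tx":0.0,"ty":0.0,"tz":0.0,"turn":0.0}], gripper=1.0)

```text
time_s: 9.75
eef_pos: [0.583, 0.0169, 0.064]
eef_rot: [-0.0, 0.998, 0.069, -0.0]
wrist_force: [-0.3, -0.1, 1.0]
opening: 0.997
```

Emit:
move_arm(increments=[{"tx":0.0,"ty":0.0,"tz":-0.02,"turn":0.0},{"tx":0.0,"ty":0.0,"tz":-0.05,"turn":0.0},{"tx":0.0,"ty":0.0,"tz":-0.08,"turn":0.0},{"tx":0.0,"ty":0.0,"tz":-0.08,"turn":0.0},{"tx":0.0,"ty":0.0,"tz":-0.08,"turn":0.0}])

```text
time_s: 10.17
eef_pos: [0.5847, 0.0166, 0.1465]
eef_rot: [0.001, 0.998, 0.069, 0.002]
wrist_force: [-0.7, 0.5, -0.3]
opening: 0.997
```

```bash
python3 - <<'E'
from h import *
# after search: tx +.001, ty -.0012 from (.5825,.0161)
cset(.5825,.0161,.1438,8.0);upd(.001,-.0012,0,0)
p,_=shot("scene","scene5");go(.468,-.0297,.08,-82)
cv2.imwrite("pics/c6.png",cv2.resize(p[130:260,230:370,::-1],(646,600),interpolation=cv2.INTER_CUBIC))
E
```

```text
cmd [0.5833 0.0174 0.1438 8.    ]
t 10.22 F [-0.1 -0.3  0.3] op 0.998 meas [0.5834 0.0168 0.1445] cmd [0.5833 0.0174 0.1438 8.    ]
send tx -0.1208 ty 0.0306 tz 0.0638 turn -90.0  (rows 12.6)
```

View pics/c6.png

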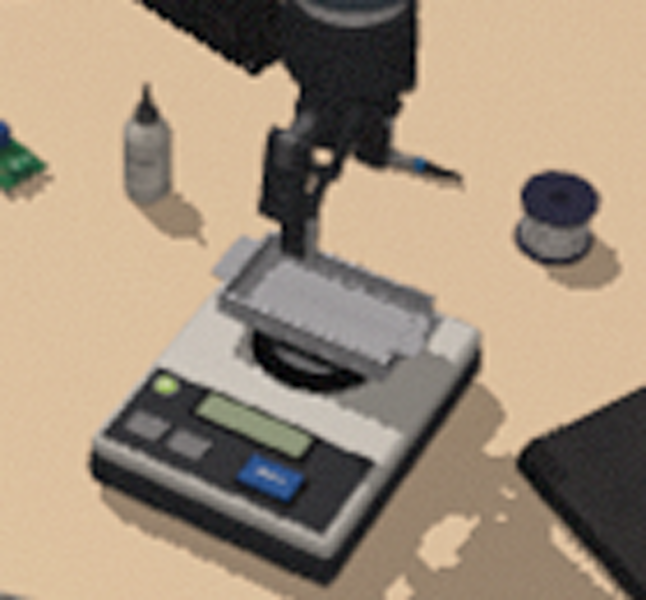

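Emit:
move_arm(increments=[{"tx":-0.012,"ty":0.003,"tz":0.0,"turn":6.0},{"tx":-0.024,"ty":0.006,"tz":0.0,"turn":13.0},{"tx":-0.036,"ty":0.009,"tz":0.0,"turn":20.0},{"tx":-0.048,"ty":0.012,"tz":0.0,"turn":27.0},{"tx":-0.06,"ty":0.015,"tz":0.0,"turn":34.0},{"tx":-0.072,"ty":0.018,"tz":0.0,"turn":41.0},{"tx":-0.084,"ty":0.021,"tz":0.0,"turn":48.0},{"tx":-0.096,"ty":0.024,"tz":0.0,"turn":55.0},{"tx":-0.108,"ty":0.027,"tz":0.01,"turn":62.0},{"tx":-0.118,"ty":0.03,"tz":0.02,"turn":69.0},{"tx":-0.1218,"ty":0.0308,"tz":0.03,"turn":76.0},{"tx":-0.1218,"ty":0.0308,"tz":0.04,"turn":83.0},{"tx":-0.1218,"ty":0.0308,"tz":0.05,"turn":88.0},{"tx":-0.1218,"ty":0.0308,"tz":0.056,"turn":90.0},{"tx":-0.1218,"ty":0.0308,"tz":0.058,"turn":90.0},{"tx":-0.1218,"ty":0.0308,"tz":0.058,"turn":90.0}], gripper=0.0)

```text
time_s: 11.55
eef_pos: [0.4652, -0.03, 0.0844]
eef_rot: [0.001, 0.755, -0.656, -0.002]
wrist_force: [-0.2, 0.2, 0.6]
opening: 0.001
```

```bash
python3 - <<'E'
from h import *
upd(-.1218,.0308,.058,90)
p,_=shot("scene","scene6");go(.467,-.030,.06,-82)
cv2.imwrite("pics/c7.png",cv2.resize(p[130:260,230:370,::-1],(646,600),interpolation=cv2.INTER_CUBIC))
E
```

```text
cmd [ 4.67e-01 -3.00e-02  8.58e-02 -8.20e+01]
t 11.6 F [-0.4 -0.1 -0.2] op -0.003 meas [ 0.4658 -0.0302  0.0851] cmd [ 4.67e-01 -3.00e-02  8.58e-02 -8.20e+01]
send tx -0.0000 ty -0.0000 tz 0.0258 turn 0.0  (rows 0.6)
```

View pics/c7.png

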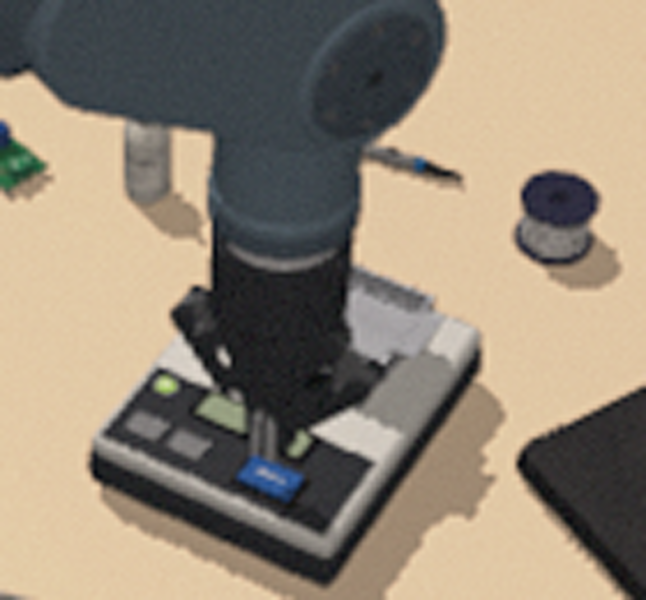

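Emit:
move_arm(increments=[{"tx":0.0,"ty":0.0,"tz":0.015,"turn":0.0},{"tx":0.0,"ty":0.0,"tz":0.023,"turn":0.0},{"tx":0.0,"ty":0.0,"tz":0.026,"turn":0.0},{"tx":0.0,"ty":0.0,"tz":0.027,"turn":0.0},{"tx":0.0,"ty":0.0,"tz":0.027,"turn":0.0}])

```text
time_s: 12.02
eef_pos: [0.4666, -0.0304, 0.059]
eef_rot: [0.0, 0.755, -0.656, -0.0]
wrist_force: [-0.9, 0.1, 0.4]
opening: -0.0
```

Emit:
move_arm(increments=[{"tx":0.0,"ty":0.0,"tz":0.001,"turn":0.0},{"tx":0.0,"ty":0.0,"tz":0.002,"turn":0.0},{"tx":0.0,"ty":0.0,"tz":0.002,"turn":0.0}])

```text
time_s: 12.27
eef_pos: [0.4669, -0.0305, 0.0573]
eef_rot: [-0.0, 0.755, -0.656, 0.0]
wrist_force: [-0.8, 0.1, -0.0]
opening: 0.001
```

Emit:
move_arm(increments=[{"tx":0.0,"ty":0.0,"tz":0.001,"turn":0.0},{"tx":0.0,"ty":0.0,"tz":0.001,"turn":0.0},{"tx":0.0,"ty":0.0,"tz":0.001,"turn":0.0}])

```text
time_s: 12.52
eef_pos: [0.467, -0.0306, 0.0565]
eef_rot: [-0.0, 0.755, -0.656, 0.0]
wrist_force: [-0.6, 0.7, 3.2]
opening: 0.003
```

Emit:
move_arm(increments=[{"tx":0.0,"ty":0.0,"tz":0.001,"turn":0.0},{"tx":0.0,"ty":0.0,"tz":0.001,"turn":0.0},{"tx":0.0,"ty":0.0,"tz":0.001,"turn":0.0}])

```text
time_s: 12.77
eef_pos: [0.467, -0.0306, 0.0553]
eef_rot: [-0.0, 0.755, -0.656, 0.0]
wrist_force: [0.2, 0.2, 4.4]
opening: 0.001
```

Emit:
move_arm(increments=[{"tx":0.0,"ty":0.0,"tz":0.001,"turn":0.0},{"tx":0.0,"ty":0.0,"tz":0.001,"turn":0.0},{"tx":0.0,"ty":0.0,"tz":0.001,"turn":0.0}])

```text
time_s: 13.02
eef_pos: [0.467, -0.0306, 0.0543]
eef_rot: [-0.0, 0.755, -0.656, 0.0]
wrist_force: [-0.8, -0.5, 5.4]
opening: -0.003
```

Emit:
move_arm(increments=[{"tx":0.0,"ty":0.0,"tz":0.0003,"turn":0.0},{"tx":0.0,"ty":0.0,"tz":0.0003,"turn":0.0},{"tx":0.0,"ty":0.0,"tz":0.0003,"turn":0.0},{"tx":0.0,"ty":0.0,"tz":0.0003,"turn":0.0},{"tx":0.0,"ty":0.0,"tz":0.0003,"turn":0.0},{"tx":0.0,"ty":0.0,"tz":0.0003,"turn":0.0},{"tx":0.0,"ty":0.0,"tz":0.0003,"turn":0.0},{"tx":0.0,"ty":0.0,"tz":0.0003,"turn":0.0},{"tx":0.0,"ty":0.0,"tz":0.0003,"turn":0.0},{"tx":0.0,"ty":0.0,"tz":0.0003,"turn":0.0},{"tx":0.0,"ty":0.0,"tz":0.0003,"turn":0.0},{"tx":0.0,"ty":0.0,"tz":0.0003,"turn":0.0},{"tx":0.0,"ty":0.0,"tz":0.0003,"turn":0.0},{"tx":0.0,"ty":0.0,"tz":0.0003,"turn":0.0},{"tx":0.0,"ty":0.0,"tz":0.0003,"turn":0.0},{"tx":0.0,"ty":0.0,"tz":0.0003,"turn":0.0}])

```text
time_s: 14.35
eef_pos: [0.467, -0.0306, 0.054]
eef_rot: [-0.0, 0.755, -0.656, 0.0]
wrist_force: [-0.5, 1.0, 6.1]
opening: -0.002
```

Emit:
move_arm(increments=[{"tx":0.0,"ty":0.0,"tz":-0.02,"turn":0.0},{"tx":0.0,"ty":0.0,"tz":-0.06,"turn":0.0},{"tx":0.0,"ty":0.0,"tz":-0.09,"turn":0.0},{"tx":0.0,"ty":0.0,"tz":-0.1,"turn":0.0},{"tx":0.0,"ty":0.0,"tz":-0.1,"turn":0.0}])

```text
time_s: 14.77
eef_pos: [0.4687, -0.0311, 0.1565]
eef_rot: [-0.001, 0.755, -0.656, 0.003]
wrist_force: [0.1, -0.5, -0.4]
opening: 0.004
```

```bash
python3 - <<'E'
from h import *
cset(.467,-.030,.1535,-82)
go(.427,-.2705,.10,-53)
E
```

```text
t 14.77 F [ 0.1 -0.5 -0.4] op 0.004 meas [ 0.4687 -0.0311  0.1565] cmd [ 4.670e-01 -3.000e-02  1.535e-01 -8.200e+01]
send tx 0.2326 ty 0.0731 tz 0.0535 turn -29.0  (rows 6.0)
```

```bash
python3 - <<'E'
from h import *
z=np.load("top1.npz");P=cloud("top",z["d"]);Z=P[:,:,2]
q=P[(Z>.007)&(Z<.06)];r=q[:,:2]-[.427,-.271]
for w in(37,-53):
    a=np.radians(w);x=r@[np.cos(a),np.sin(a)];y=r@[-np.sin(a),np.cos(a)]
    for lo,hi in((-.075,-.035),(.035,.075)):
        s=(abs(y)<.018)&(x>lo)&(x<hi);print(w,lo,s.sum(),(x[s].min(),x[s].max()) if s.any() else "")
E
```

```text
37 -0.075 1 (np.float64(-0.03740880695324042), np.float64(-0.03740880695324042))
37 0.035 1 (np.float64(0.06343739110072315), np.float64(0.06343739110072315))
-53 -0.075 3 (np.float64(-0.074323434307372), np.float64(-0.07109010811333262))
-53 0.035 2 (np.float64(0.04602228093422036), np.float64(0.05427733406257958))
```

```bash
python3 - <<'E'
from h import *
z=np.load("top1.npz");P=cloud("top",z["d"]);Z=P[:,:,2]
hs=cv2.cvtColor(z["p"],cv2.COLOR_RGB2HSV)
for n,m in(("purple",(hs[:,:,0]>125)&(hs[:,:,0]<160)&(hs[:,:,1]>100)),("orange",(hs[:,:,0]<12)&(hs[:,:,1]>170))):
    m[:200]=0;m[260:]=0;m[:,:330]=0;m[:,420:]=0
    q=P[m];q=q[abs(q[:,2])<.03];r=q[:,:2]-[.427,-.271]
    for w in(37,-53):
        a=np.radians(w);x=r@[np.cos(a),np.sin(a)];y=r@[-np.sin(a),np.cos(a)]
        s=abs(y)<.02
        print(n,w,len(q),"in band",s.sum(),(x[s].min().round(3),x[s].max().round(3)) if s.any() else "", "min|y| for |x|<.07",abs(y[abs(x)<.07]).min() if (abs(x)<.07).any() else None)
    k=q[:,:2];print(k.min(0),k.max(0))
E
```

```text
purple 37 118 in band 0  min|y| for |x|<.07 0.035748602810331924
purple -53 118 in band 0  min|y| for |x|<.07 0.06246681449682552
[ 0.36988613 -0.39176986] [ 0.4132695  -0.33714357]
orange 37 4 in band 0  min|y| for |x|<.07 0.07359314366349194
orange -53 4 in band 1 (np.float64(-0.105), np.float64(-0.105)) min|y| for |x|<.07 0.09927994988986673
[ 0.31208247 -0.28346684] [ 0.40002932 -0.15243648]
```

```bash
python3 - <<'E'
from h import *
go(.427,-.271,.10,37.1)
E
```

```text
t 14.77 F [ 0.1 -0.5 -0.4] op 0.004 meas [ 0.4687 -0.0311  0.1565] cmd [ 4.670e-01 -3.000e-02  1.535e-01 -8.200e+01]
send tx 0.2331 ty 0.0732 tz 0.0535 turn 60.9  (rows 8.5)
```

Emit:
move_arm(increments=[{"tx":0.02,"ty":0.006,"tz":0.0,"turn":6.0},{"tx":0.05,"ty":0.016,"tz":0.0,"turn":13.0},{"tx":0.08,"ty":0.025,"tz":0.0,"turn":20.0},{"tx":0.115,"ty":0.036,"tz":0.01,"turn":27.0},{"tx":0.15,"ty":0.047,"tz":0.02,"turn":34.0},{"tx":0.18,"ty":0.0565,"tz":0.03,"turn":41.0},{"tx":0.205,"ty":0.064,"tz":0.04,"turn":48.0},{"tx":0.222,"ty":0.07,"tz":0.05,"turn":55.0},{"tx":0.23,"ty":0.072,"tz":0.0535,"turn":60.0},{"tx":0.2331,"ty":0.0732,"tz":0.0535,"turn":60.9},{"tx":0.2331,"ty":0.0732,"tz":0.0535,"turn":60.9},{"tx":0.2331,"ty":0.0732,"tz":0.0535,"turn":60.9}], gripper=0.72)

```text
time_s: 15.77
eef_pos: [0.4261, -0.2706, 0.0994]
eef_rot: [-0.0, -0.319, 0.948, 0.001]
wrist_force: [0.1, -0.1, 0.2]
opening: 0.718
```

```bash
python3 - <<'E'
from h import *
upd(.2331,.0732,.0535,60.9)
p,_=shot("scene","scene7");q,D=shot("top","top7");go(.427,-.271,.003,37.1)
cv2.imwrite("pics/c8.png",np.hstack([cv2.resize(p[190:350,270:430,::-1],(400,400),interpolation=cv2.INTER_CUBIC),cv2.resize(q[140:260,250:370,::-1],(400,400),interpolation=cv2.INTER_CUBIC)]))
P=cloud("top",D);z=P[:,:,2];print("dish top",rect(P,(z>.078)&(z<.1),(255,155,315,205)), rect(P,(z>.072)&(z<.1),(255,155,315,205)))
s=np.load("scene7.npz");P=cloud("scene",s["d"]);z=P[:,:,2];print("dish sc",rect(P,(z>.068)&(z<.1),(260,160,330,225)))
print(np.percentile(z[170:220,265:325][(z[170:220,265:325]>.06)&(z[170:220,265:325]<.12)],[5,25,50,75,95,99]))
E
```

```text
cmd [ 4.270e-01 -2.710e-01  1.000e-01 -1.429e+02]
t 15.87 F [0.  1.1 0.2] op 0.719 meas [ 0.4266 -0.2706  0.1001] cmd [ 4.270e-01 -2.710e-01  1.000e-01 -1.429e+02]
send tx -0.0000 ty -0.0000 tz 0.0970 turn 0.0  (rows 2.3)
dish top (array([583.5,  16.8]), array([ 68.7, 142.4]), 6.6, 250, np.float64(0.088)) (array([583.5,  16.8]), array([ 68.7, 142.4]), 6.6, 640, np.float64(0.0772))
dish sc (array([579.3,  13.9]), array([ 70.3, 143.4]), 5.2, 700, np.float64(0.0749))
[0.06787471 0.07195458 0.07464303 0.08299805 0.08874885 0.09080836]
```

View pics/c8.png

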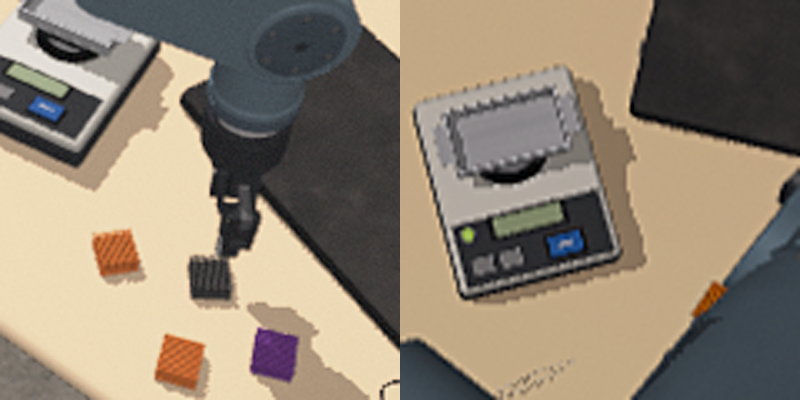

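Emit:
move_arm(increments=[{"tx":0.0,"ty":0.0,"tz":0.035,"turn":0.0},{"tx":0.0,"ty":0.0,"tz":0.07,"turn":0.0},{"tx":0.0,"ty":0.0,"tz":0.088,"turn":0.0},{"tx":0.0,"ty":0.0,"tz":0.096,"turn":0.0},{"tx":0.0,"ty":0.0,"tz":0.097,"turn":0.0},{"tx":0.0,"ty":0.0,"tz":0.097,"turn":0.0}])

```text
time_s: 16.37
eef_pos: [0.427, -0.2714, 0.0038]
eef_rot: [0.0, -0.318, 0.948, -0.0]
wrist_force: [0.5, -0.5, -0.0]
opening: 0.722
```

Emit:
move_arm(increments=[{"tx":0.0,"ty":0.0,"tz":0.0,"turn":0.0},{"tx":0.0,"ty":0.0,"tz":0.0,"turn":0.0},{"tx":0.0,"ty":0.0,"tz":0.0,"turn":0.0},{"tx":0.0,"ty":0.0,"tz":0.0,"turn":0.0},{"tx":0.0,"ty":0.0,"tz":0.0,"turn":0.0},{"tx":0.0,"ty":0.0,"tz":0.0,"turn":0.0}], gripper=0.0)

```text
time_s: 16.87
eef_pos: [0.4279, -0.2727, 0.0053]
eef_rot: [0.001, -0.318, 0.948, -0.002]
wrist_force: [0.2, 1.2, 7.4]
opening: 0.449
```

Emit:
move_arm(increments=[{"tx":0.0,"ty":0.0,"tz":-0.03,"turn":0.0},{"tx":0.0,"ty":0.0,"tz":-0.07,"turn":0.0},{"tx":0.0,"ty":0.0,"tz":-0.11,"turn":0.0},{"tx":0.0,"ty":0.0,"tz":-0.14,"turn":0.0},{"tx":0.0,"ty":0.0,"tz":-0.15,"turn":0.0},{"tx":0.0,"ty":0.0,"tz":-0.15,"turn":0.0}])

```text
time_s: 17.37
eef_pos: [0.4284, -0.2734, 0.1574]
eef_rot: [0.002, -0.318, 0.948, -0.004]
wrist_force: [0.6, -0.2, -0.9]
opening: 0.454
```

```bash
python3 - <<'E'
from h import *
upd(0,0,.097,0);upd(0,0,-.15,0)
p,_=shot("scene","scene8");go(.5833,.0174,.153,-82)
cv2.imwrite("pics/c9.png",cv2.resize(p[180:350,270:470,::-1],(700,595),interpolation=cv2.INTER_CUBIC))
E
```

```text
cmd [ 4.270e-01 -2.710e-01  3.000e-03 -1.429e+02]
cmd [   0.427   -0.271    0.153 -142.9  ]
t 17.42 F [-0.1  1.  -0.4] op 0.45 meas [ 0.4272 -0.2722  0.1548] cmd [   0.427   -0.271    0.153 -142.9  ]
send tx -0.2987 ty 0.1357 tz 0.0000 turn -60.9  (rows 8.5)
```

View pics/c9.png

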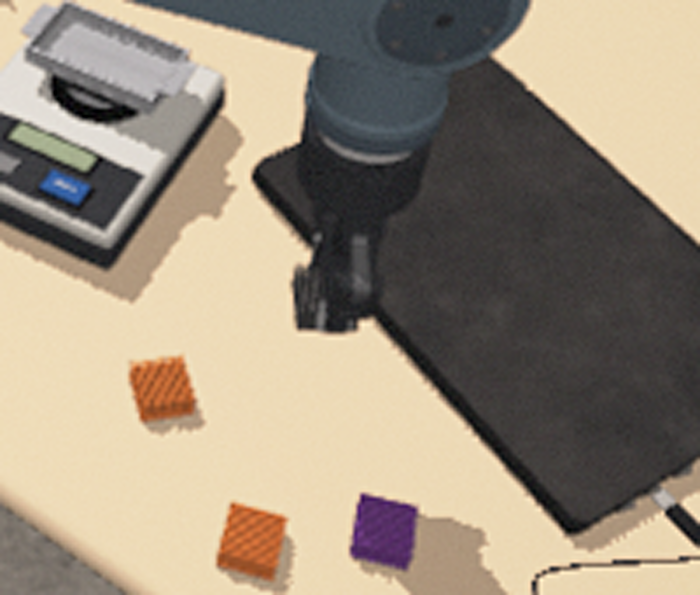

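Emit:
move_arm(increments=[{"tx":-0.02,"ty":0.009,"tz":0.0,"turn":-5.0},{"tx":-0.05,"ty":0.0227,"tz":0.0,"turn":-10.0},{"tx":-0.08,"ty":0.0363,"tz":0.0,"turn":-16.0},{"tx":-0.11,"ty":0.05,"tz":0.0,"turn":-22.0},{"tx":-0.14,"ty":0.0636,"tz":0.0,"turn":-28.0},{"tx":-0.17,"ty":0.0772,"tz":0.0,"turn":-34.0},{"tx":-0.2,"ty":0.0909,"tz":0.0,"turn":-40.0},{"tx":-0.23,"ty":0.1045,"tz":0.0,"turn":-46.0},{"tx":-0.26,"ty":0.1181,"tz":0.0,"turn":-52.0},{"tx":-0.28,"ty":0.1272,"tz":0.0,"turn":-57.0},{"tx":-0.293,"ty":0.1331,"tz":0.0,"turn":-60.9},{"tx":-0.2987,"ty":0.1357,"tz":0.0,"turn":-60.9},{"tx":-0.2987,"ty":0.1357,"tz":0.0,"turn":-60.9},{"tx":-0.2987,"ty":0.1357,"tz":0.0,"turn":-60.9}])

```text
time_s: 18.58
eef_pos: [0.5819, 0.0166, 0.1515]
eef_rot: [0.001, 0.754, -0.657, -0.001]
wrist_force: [-0.5, -0.7, -0.6]
opening: 0.451
```

```bash
python3 - <<'E'
from h import *
upd(-.2987,.1357,0,-60.9)
p,_=shot("scene","scene9");go(.5833,.0174,.098,-82)
cv2.imwrite("pics/c10.png",cv2.resize(p[110:260,230:370,::-1],(560,600),interpolation=cv2.INTER_CUBIC))
E
```

```text
cmd [ 5.833e-01  1.740e-02  1.530e-01 -8.200e+01]
t 18.63 F [ 0.1 -0.2 -1.2] op 0.446 meas [0.5821 0.0161 0.152 ] cmd [ 5.833e-01  1.740e-02  1.530e-01 -8.200e+01]
send tx -0.0000 ty 0.0000 tz 0.0550 turn 0.0  (rows 1.3)
```

View pics/c10.png

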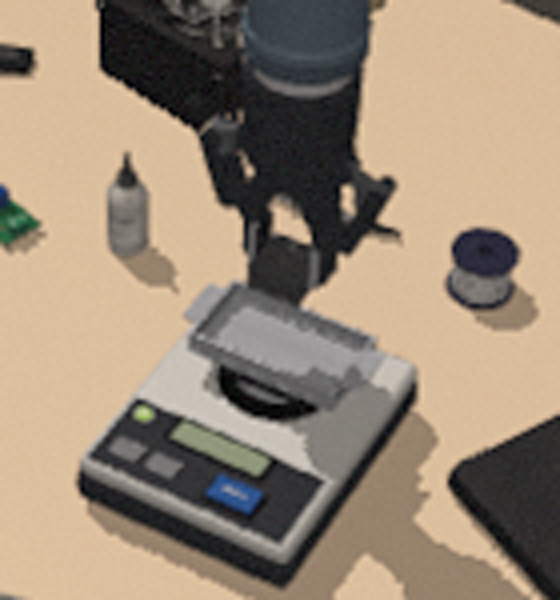

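Emit:
move_arm(increments=[{"tx":0.0,"ty":0.0,"tz":0.025,"turn":0.0},{"tx":0.0,"ty":0.0,"tz":0.05,"turn":0.0},{"tx":0.0,"ty":0.0,"tz":0.063,"turn":0.0},{"tx":0.0,"ty":0.0,"tz":0.068,"turn":0.0},{"tx":0.0,"ty":0.0,"tz":0.069,"turn":0.0},{"tx":0.0,"ty":0.0,"tz":0.069,"turn":0.0}])

```text
time_s: 19.13
eef_pos: [0.5834, 0.0163, 0.0847]
eef_rot: [-0.0, 0.754, -0.657, 0.0]
wrist_force: [-0.6, 0.5, -0.2]
opening: 0.45
```

Emit:
move_arm(increments=[{"tx":0.0,"ty":0.0,"tz":0.001,"turn":0.0},{"tx":0.0,"ty":0.0,"tz":0.002,"turn":0.0},{"tx":0.0,"ty":0.0,"tz":0.003,"turn":0.0},{"tx":0.0,"ty":0.0,"tz":0.003,"turn":0.0}])

```text
time_s: 19.47
eef_pos: [0.5834, 0.0168, 0.0818]
eef_rot: [-0.0, 0.755, -0.656, 0.0]
wrist_force: [0.3, -0.4, -0.9]
opening: 0.45
```

Emit:
move_arm(increments=[{"tx":0.0,"ty":0.0,"tz":0.001,"turn":0.0},{"tx":0.0,"ty":0.0,"tz":0.0015,"turn":0.0},{"tx":0.0,"ty":0.0,"tz":0.0015,"turn":0.0}])

```text
time_s: 19.72
eef_pos: [0.5834, 0.0168, 0.0801]
eef_rot: [-0.0, 0.755, -0.656, 0.0]
wrist_force: [-0.7, -0.9, 1.0]
opening: 0.454
```

Emit:
move_arm(increments=[{"tx":0.0,"ty":0.0,"tz":0.0005,"turn":0.0},{"tx":0.0,"ty":0.0,"tz":0.001,"turn":0.0},{"tx":0.0,"ty":0.0,"tz":0.001,"turn":0.0}])

```text
time_s: 19.97
eef_pos: [0.5834, 0.0168, 0.0792]
eef_rot: [-0.0, 0.755, -0.656, 0.0]
wrist_force: [-0.7, 0.2, 4.2]
opening: 0.452
```

Emit:
move_arm(increments=[{"tx":0.0,"ty":0.0,"tz":-0.001,"turn":0.0},{"tx":0.0,"ty":0.0,"tz":-0.001,"turn":0.0},{"tx":0.0,"ty":0.0,"tz":-0.001,"turn":0.0}])

```text
time_s: 20.22
eef_pos: [0.5833, 0.0168, 0.0799]
eef_rot: [-0.0, 0.754, -0.656, 0.0]
wrist_force: [0.9, 0.2, 1.9]
opening: 0.452
```

Emit:
move_arm(increments=[{"tx":0.0,"ty":0.0,"tz":0.0,"turn":0.0},{"tx":0.0,"ty":0.0,"tz":0.0,"turn":0.0},{"tx":0.0,"ty":0.0,"tz":0.0,"turn":0.0},{"tx":0.0,"ty":0.0,"tz":0.0,"turn":0.0}], gripper=0.65)

```text
time_s: 20.55
eef_pos: [0.5827, 0.0168, 0.0794]
eef_rot: [0.0, 0.755, -0.656, -0.0]
wrist_force: [-0.2, 0.3, -0.4]
opening: 0.648
```

Emit:
move_arm(increments=[{"tx":0.0,"ty":0.0,"tz":-0.015,"turn":0.0},{"tx":0.0,"ty":0.0,"tz":-0.04,"turn":0.0},{"tx":0.0,"ty":0.0,"tz":-0.08,"turn":0.0},{"tx":0.0,"ty":0.0,"tz":-0.12,"turn":0.0},{"tx":0.04,"ty":0.0,"tz":-0.13,"turn":0.0},{"tx":0.08,"ty":0.0,"tz":-0.13,"turn":0.0},{"tx":0.12,"ty":0.0,"tz":-0.13,"turn":0.0},{"tx":0.16,"ty":0.0,"tz":-0.13,"turn":0.0},{"tx":0.2,"ty":0.0,"tz":-0.13,"turn":0.0},{"tx":0.23,"ty":0.0,"tz":-0.13,"turn":0.0},{"tx":0.25,"ty":0.0,"tz":-0.13,"turn":0.0},{"tx":0.25,"ty":0.0,"tz":-0.13,"turn":0.0},{"tx":0.25,"ty":0.0,"tz":-0.13,"turn":0.0}])

```text
time_s: 21.63
eef_pos: [0.6173, -0.2318, 0.2091]
eef_rot: [-0.0, 0.754, -0.657, -0.001]
wrist_force: [0.1, 0.8, -0.1]
opening: 0.649
```

```bash
python3 - <<'E'
from h import *
p,d=shot("scene","scene10");q,D=shot("top","top10")
cv2.imwrite("pics/c11.png",np.hstack([cv2.resize(p[150:270,230:350,::-1],(400,400),interpolation=cv2.INTER_CUBIC),cv2.resize(q[140:260,220:340,::-1],(400,400),interpolation=cv2.INTER_CUBIC)]))
P=cloud("top",D);z=P[:,:,2];print("balance",rect(P,(z>.04)&(z<.055),(245,150,330,240)));print("dish",rect(P,(z>.072)&(z<.12),(255,155,315,205)))
hs=cv2.cvtColor(q,cv2.COLOR_RGB2HSV);print("sink",rect(P,(hs[:,:,2]<90)&(z>.08),(265,160,305,200)))
m=(hs[:,:,2]<90)&(z>.08);m[:160]=0;m[200:]=0;m[:,:265]=0;m[:,305:]=0;print(np.percentile(z[m],[10,50,90]))
# edge direction of tab ends via PCA of dish top
m=((z>.08)&(z<.1));m[:155]=0;m[205:]=0;m[:,:255]=0;m[:,315:]=0
k=P[m][:,:2];w,v=np.linalg.eigh(np.cov(k.T));print("long axis",np.degrees(np.arctan2(v[1,1],v[0,1])))
print(get_obs()["wrist_force"],get_obs()["time_s"])
E
```

```text
balance (array([544.5,  11.8]), array([206.8, 165.9]), 8.2, 1852, np.float64(0.0489))
dish (array([584.3,  17.1]), array([ 69.5, 141.9]), 7.9, 708, np.float64(0.0827))
sink (array([581.9,  15.6]), array([39.8, 39.5]), 8.9, 145, np.float64(0.0911))
[0.08417863 0.09107598 0.09707512]
long axis 98.08029482863364
[-0.28929373 -0.0652642   0.20235701] 21.7333
```

View pics/c11.png

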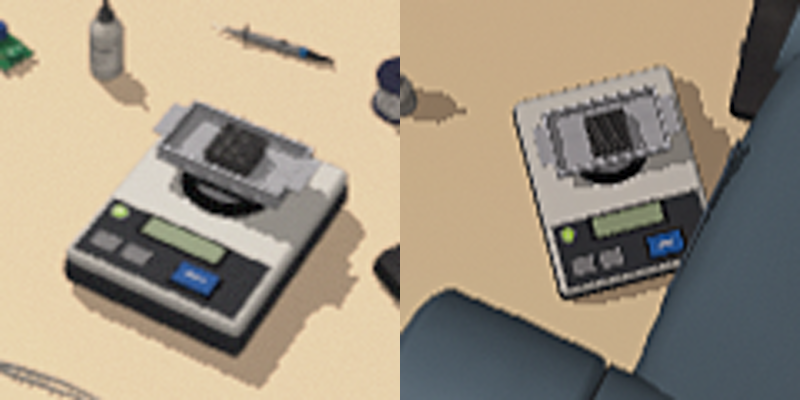

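The heat sink is flat in the middle of the dish. The dish is seated and square (7.9° against the balance's 8.2°), and the arm is clear of everything, so I'm handing in.

```bash
python3 -c "
from h import *
print(workorder.hand_in())"
```

```text
the job is handed in; nothing more can be done
None
```

The heat sink is set in the dish on the balance, tared beforehand, and the job was handed in at about 21.7 s. No verdict was reported.

- **Dish:** I felt for the pin with light pressure, about 3 N on the platform. The hub dropped onto the pin, seated about 9 mm below the first contact with the pin's tip, and I let go. The highest platform load I read while fitting it was about 5.6 N, including the dish's weight. That figure comes from readings at the end of each move.
- **Tare:** I pressed the blue key once with closed fingertips and held it down for about 1.3 s at 5.4 to 6.1 N. The key was not touched again.
- **Heat sink:** I set the black one in the dish and released it. While setting it down, the platform load read about 7 N at most, below the 13 N overload mark.

**Last checks:**
- The dish's long side is parallel to the balance's front to within about 0.3° (7.9° against 8.2°).
- The heat sink is centred to about 3 mm and looks flat in both views.
- The arm reads about zero contact force and stands clear.
- The orange and purple look-alikes were not moved, and the last views showed nothing else disturbed.

**Disagreements:** mid-task readings of the dish's angle, 5.2° and 6.6°, disagreed slightly with the final 7.9°. I put that down to pixel noise. The two cameras also differed by up to about 4 mm on positions, within what the feeling search could absorb.

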